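Make up two changeover kits for the bush feeder

ROBOT

A 6-joint arm with a two-finger parallel gripper is mounted at the origin on a cart in front of the work surface, level with it; the furniture and walls round the work are solid. World frame = base frame: x ahead of the robot, y to its left, z up, the work surface at z = 0. Lengths are in m, angles in rad, forces in N, time in s.
With the tool pointing down it reaches from about 0.425 to 0.95 m from the base axis. Payload 3.5 kg.
Tool frame: the origin (TCP) lies between the finger pads; the fingertips stand 22 mm ahead of it and the grasp point (between the pads) lies 3 mm ahead of it (ctrl.nose_length is the z of the fingertips in the tool frame, in m); z points along the fingers, y is the line along which they close (so a half turn about z gives the same grasp; the last joint's range is limited). The gripper opens to 85 mm and grips with 20 to 120 N. Pads are 22 mm wide; open, the fingers measure 114 mm over their backs; the gripper's body (76 mm by 85 mm) begins 54 mm behind the grasp point. The pads swing forward as they close: fully open they stand 13 mm farther back than shut.
Start: joints at [1.109, 0.286, 1.577, -0, 1.279, -0.15], TCP at [0.207, 0.642, 0.253] pointing down, gripper open.
Joint ranges: [-2.77, 2.77], [-0.9, 2.22], [0.21, 2.48], [-1.53, 4.67], [0.24, 2.81], [-2.84, 2.84]. Speed limits (rad/s): [2.79, 2.79, 3.14, 3.14, 3.14, 3.14].

INTERFACE

Orientations are given as a unit quaternion [x, y, z, w].
In Python, from plant import ctrl gives the robot as it stands. The module is installed in compiled form; this text tells all that it offers.
- The arm moves only by the tool send_rows, never from a script. Its argument "rows" is text: rows parted by semicolons, each of 7 numbers parted by spaces: the turn, a rotation vector about the tool's x, y, z in fractions of the full range, 1 being 90 degrees, then the shift along the tool's x, y, z in normalised numbers (1 is 750 mm), then the opening, from -1 (shut) to 1 (fully open). A call has 1 to 8 rows; each row is the pose to reach, as a shift and turn from the pose commanded when the call began, along the tool's axes at that moment; what a row does not reach only later rows make up. A row lasts 1/8 s, in which the tool goes at most 62.5 mm and 10.7 degrees, less where a joint would pass 70% of its speed; a pose out of reach is approached as far as the arm can. No shift or turn number may pass 1 either way. A call with a gripper value outside its range is refused whole. The fingers move at their own pace and stop on an object; "grip_force" is the grip in N (left out, the last holds). Time passes only in rows, so rows that repeat a pose let the fingers close. It gives the time, the measured TCP pose, the force, the opening and the grip force at its end, in the units of the state.
- ctrl.get_state(): the state, without advancing time (a new reading comes with each control period).
- ctrl.read_camera(name): name is "scene" or "top" or "wrist"; returns a dict with "color" (420x560x3 uint8, red, green, blue), "fx", "fy", "cx", "cy" (pixels), "D" ([k1, k2, p1, p2, k3] as OpenCV has them; the pictures are not rectified), "extrinsics" (4x4, takes a point from world to camera coordinates). Camera axes: x right, y down, z forward; pixel columns grow to the right and rows downward; lengths in m; the calibration is good to about 2 mm. A picture is of the moment at which its call begins. There is no depth.
- ctrl.sign_off(): hands the job in; it is judged then, once.
Trained networks look in a picture, given as the dict that the camera call returned (one of the last four; its "shot" number tells which), for a name from the list of things; names that differ only in an ending like _2 or _b are one class to them, and where a whole thing is asked for, a point or a joint stands for the part that bears it (a point fixed in the world has none). Each returns a list of dicts, best first, with "p" (0 to 1); they miss things now and then, are a little off and sometimes report something else, mostly with a low value. They report only what shows in the picture. A call takes as long as a camera call.
- ctrl.look_for(picture, target): "position" ([x, y, z] in m, in the coordinates of the camera as it stood for that picture, good to about 4 mm: the middle of the surface that is visible of it).
The state is a dict: "time": time; "qpos": joint angles; "dq": joint speeds; "joint_efforts": joint torques, N m; "eef_pos": TCP position; "tcp_rot": TCP orientation; "contact_force": force on the tool from outside, world axes, zero at the start; "wrist_torque": the same for the moment, N m; "opening": opening from 0.0 (shut) to 1.0 (fully open); "finger_force": force on a finger pad.
Only numpy, scipy, OpenCV 4.12 (cv2) and the standard library are available. Lean on these libraries where they do the work, as an engineer would, in place of code of your own. Each camera call takes 0.05 s, during which the arm holds its last target. There are 200 camera calls.

TASK

Make up the two changeover kits for the bush feeder: the tallest bush, the larger gauge block and the air tee go in the long tray with three recesses, and the flat, widest bush and the smaller gauge block in the short tray with two recesses. Set each part down in the recess cut for it, the same way up as it now lies, flat on the recess floor, and leave the other two bushes standing where they are.

Things in the scene. Friction and masses are not known exactly. Their poses are not given: they have to be found in the camera images.
- long_tray: Fixed black plate with grey recesses, 76 (its x) x 166 (its y) x 8 mm high, THREE recesses in a row along y, all at x = 0, 4 mm deep (floor 4 mm above table): round 40 mm wide at y = -54 mm for a bush; slot 36 in x by 46 in y at y = -3 mm for the large gauge block (lengthwise); oblong 57 in x by 46 in y at y = +51 mm for the tee (its run along tray x). Origin: centre of underside; z up.
- short_tray: Fixed black plate with grey recesses, 76 (its x) x 122 (its y) x 8 mm high, TWO recesses along y, both at x = 0, 4 mm deep (floor 4 mm above table): round 48 mm wide at y = -28 mm for a bush; slot 25 in x by 46 in y at y = +28 mm for the small gauge block (long side along y). Origin: centre of underside; z up.
- tall_bush: The tallest of the four bushes: grey turned bush 30 mm tall, 24 mm in diameter. Stands upright, loose. Origin: centre of the underside; z is its axis.
- flat_bush: The widest and lowest of the four bushes, ring-like: grey, 12 mm tall, flange 32 mm in diameter for the lower 6 mm, 28 mm in diameter above, wide bore. Lies flange down, loose. Origin: centre of the underside; z is its axis.
- large_block: The larger of the two ground steel gauge blocks: lies loose on its broad face, 20 mm (its x) by 30 mm (its y), 9 mm high. Origin: centre of the underside; z up.
- small_block: The smaller gauge block, a narrow bar: 9 mm (its x) by 30 mm (its y) by 10 mm high, lying loose. Origin: centre of the underside; z up.
- air_tee: Push-in air tee lying flat, grey with blue collars, 30 mm (its x) by 41 mm (its y), 14 mm high. The straight run lies along its y at x = -8 mm, 12 mm in diameter with 14 mm collars at both ends (flat end faces 41 mm apart); the branch points to +x. Loose. Origin: on the table under the middle of its outline.
- mid_bush: Bystander: grey bush of middle size, 22 mm tall, 28 mm in diameter. Belongs to neither kit; stays where it stands. Origin: centre of the underside.
- small_bush: Bystander: small yellowish bush, 18 mm tall, 22 mm in diameter. Belongs to neither kit; stays where it stands. Origin: centre of the underside.

How it is judged:
At the end, for the whole second after the job is handed in: Each part stands upright (0.15 rad) and still on the floor of its own recess in its own tray, origin within 12 mm of the recess centre along the tray's x and y and under 6.5 mm above the tray's underside; the other two bushes stand upright within 15 mm of where they were (x of tall_bush in the frame of long_tray between -0.012 and 0.012 m and y of tall_bush in the frame of long_tray between -0.066 and -0.042 m and z of each of tall_bush, large_block, air_tee in the frame of long_tray below 0.0065 m and angle between each of tall_bush, large_block, air_tee, flat_bush, small_block, mid_bush, small_bush's own z axis and vertical below 0.15 rad and linear speed of each of tall_bush, large_block, air_tee, flat_bush, small_block below 0.01 m/s and x of large_block in the frame of long_tray between -0.012 and 0.012 m and y of large_block in the frame of long_tray between -0.015 and 0.009 m and x of air_tee in the frame of long_tray between -0.012 and 0.012 m and y of air_tee in the frame of long_tray between 0.039 and 0.063 m and x of flat_bush in the frame of short_tray between -0.012 and 0.012 m and y of flat_bush in the frame of short_tray between -0.04 and -0.016 m and z of each of flat_bush, small_block in the frame of short_tray below 0.0065 m and x of small_block in the frame of short_tray between -0.012 and 0.012 m and y of small_block in the frame of short_tray between 0.016 and 0.04 m and distance of each of mid_bush, small_bush from where it was at the start of the episode below 0.015 m); the robot touches nothing.
It also fails if it takes over 112 s, if anything falls off the work surface, if the arm or the gripper's body presses on something with over 40 N, if the wrist force passes 120 N, or if a joint passes its speed limit or range.

## Working session

There is one attempt and no reset: what is moved stays moved. The work goes in short steps, Python scripts to look and compute and a tool call to move; the robot and the scene stay as the last step left them, time stands still between calls to the robot, and variables do not carry over. Pictures are saved under pics/ and viewed, at most 14 in all, crops included, and the job is handed in when it is done.

Besides the shell and the picture viewer there is one more tool, called as name(argument=value, ...), one argument or row to a line, values as JSON. send_rows: Moves the arm, as the interface text tells. Its arguments: {"type":"object","properties":{"rows":{"type":"string"},"grip_force":{"type":"number"}},"required":["rows"]}

```bash
mkdir -p pics; cat > h.py <<'E'
import numpy as np,cv2,json
from plant import ctrl
def und(p,uv):
    K=np.array([[p['fx'],0,p['cx']],[0,p['fy'],p['cy']],[0,0,1.]])
    return cv2.undistortPoints(np.array(uv,float).reshape(-1,1,2),K,np.array(p['D'],float)).reshape(-1,2)
def toworld(p,c):
    E=np.array(p['extrinsics']);return E[:3,:3].T@(np.array(c)-E[:3,3])
def onplane(p,uv,z):
    E=np.array(p['extrinsics']);R=E[:3,:3];o=-R.T@E[:3,3]
    d=np.c_[und(p,uv),np.ones(len(und(p,uv)))]@R
    return o+d*((z-o[2])/d[:,2])[:,None]
def proj(p,X):
    E=np.array(p['extrinsics']);K=np.array([[p['fx'],0,p['cx']],[0,p['fy'],p['cy']],[0,0,1.]])
    return cv2.projectPoints(np.array(X,float).reshape(-1,1,3),cv2.Rodrigues(E[:3,:3])[0],E[:3,3],K,np.array(p['D'],float))[0].reshape(-1,2)
def save(p,n): cv2.imwrite('pics/'+n,p['color'][:,:,::-1])
N=['long_tray','short_tray','tall_bush','flat_bush','large_block','small_block','air_tee','mid_bush','small_bush']
E
python3 - <<'E'
from h import *
s=ctrl.get_state();print(s,ctrl.nose_length)
for c in ['top','scene','wrist']:
    p=ctrl.read_camera(c);save(p,c+'0.png')
    print(c,np.round(-np.array(p['extrinsics'])[:3,:3].T@np.array(p['extrinsics'])[:3,3],3),p['fx'])
    for n in N:
        r=ctrl.look_for(p,n)
        print(n,[(np.round(toworld(p,d['position']),3).tolist(),np.round(proj(p,toworld(p,d['position']))[0]).tolist(),round(d['p'],2)) for d in r[:2]])
E
```

```text
{'time': 0.0, 'qpos': array([ 1.10899538e+00,  2.87184592e-01,  1.57816127e+00, -1.34924952e-06,
        1.27860037e+00, -1.50030354e-01]), 'dq': array([-0.00049665, -0.00090996, -0.00031954, -0.00065214,  0.00048718,
        0.00140801]), 'joint_efforts': array([-1.17513857e-03, -4.05971646e+01, -2.92628735e+01, -1.46440962e-04,
        5.67928029e-03,  2.73415701e-06]), 'eef_pos': array([0.206774  , 0.64191966, 0.25194301]), 'tcp_rot': array([ 1.55254421e-01,  9.87873818e-01, -1.12234552e-03, -3.53793051e-04]), 'contact_force': array([-0.29750315, -0.51781301, -0.64693768]), 'wrist_torque': array([-0.00066693, -0.00796584, -0.00089623]), 'finger_force': 0.0, 'opening': 1.0027952164628926} 0.022
top [ 0.375 -0.051  1.154] 459.4114538441201
long_tray [([0.444, 0.254, 0.007], [163.0, 230.0], 0.73)]
short_tray [([0.525, -0.153, 0.008], [325.0, 197.0], 0.93)]
tall_bush []
flat_bush []
large_block []
small_block [([0.438, 0.03, 0.012], [252.0, 232.0], 0.37)]
air_tee [([0.592, 0.006, 0.01], [262.0, 171.0], 0.4)]
mid_bush []
small_bush [([0.403, -0.238, 0.019], [360.0, 246.0], 0.54)]
scene [-0.019 -0.523  0.811] 471.07456113848167
long_tray [([0.444, 0.25, 0.009], [200.0, 166.0], 0.76)]
short_tray [([0.519, -0.15, 0.008], [342.0, 236.0], 0.63)]
tall_bush []
flat_bush [([0.436, 0.129, 0.023], [228.0, 187.0], 0.71), ([0.615, 0.258, 0.013], [248.0, 132.0], 0.56)]
large_block []
small_block []
air_tee []
mid_bush [([0.402, -0.242, 0.015], [340.0, 293.0], 0.72), ([0.386, -0.341, 0.018], [376.0, 330.0], 0.69)]
small_bush []
wrist [0.134 0.665 0.374] 352.5953424410052
long_tray [([0.437, 0.292, 0.012], [93.0, 420.0], 0.63)]
short_tray []
tall_bush []
flat_bush []
large_block []
small_block []
air_tee []
mid_bush []
small_bush []
```

View pics/top0.png

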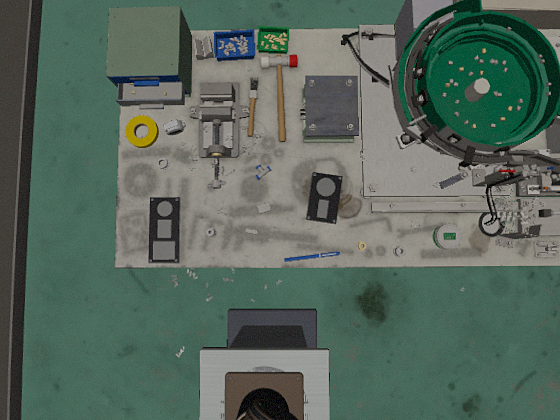

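View pics/scene0.png

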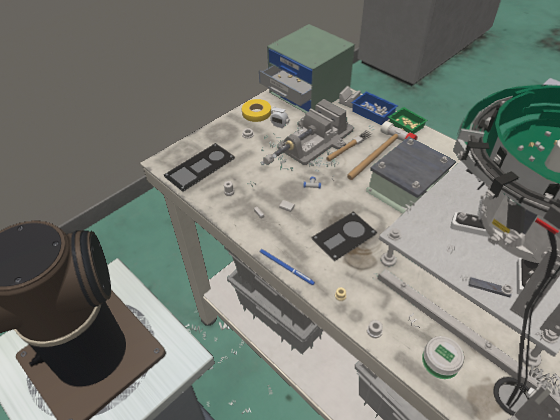

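The top view shows the long tray at (164,230), short tray (325,197), tee (263,171), large block (264,208), small block (251,232), tall bush (210,231) and flat bush (163,163). The small bush is at (362,245) and the mid bush at (398,251). Next I'll get close views with the wrist camera.

```bash
cat >> h.py <<'E'
from scipy.spatial.transform import Rotation as Ro
def goto(x,y,z,yaw=None):
    """yaw: world angle (deg) of the tool's y axis (closing line), mod 180"""
    s=ctrl.get_state();R=Ro.from_quat(s['tcp_rot']);M=R.as_matrix();cur=np.degrees(np.arctan2(M[1,1],M[0,1]))
    if yaw is None: yaw=cur
    d=(yaw-cur+90)%180-90; q6=np.degrees(s['qpos'][5])
    for dd in (d,d-180 if d>0 else d+180):
        a=np.radians(cur+dd);Y=np.array([np.cos(a),np.sin(a),0]);Z=np.array([0,0,-1.]);X=np.cross(Y,Z)
        T=(R.inv()*Ro.from_matrix(np.c_[X,Y,Z])).as_rotvec(degrees=True)
        print('row:',np.round(T,1),np.round(M.T@(np.array([x,y,z])-s['eef_pos'])*1000,1))
    print('cur yaw',round(cur,1),'q1,q6',np.round(np.degrees(s['qpos'][[0,5]]),1),'tcp',np.round(s['eef_pos'],4),'open',round(s['opening'],3),'t',s['time'])
E
python3 - <<'E'
from h import *
p=ctrl.read_camera('wrist');E=np.array(p['extrinsics']);print(np.round(E,3));print(onplane(p,[[280,210],[0,0],[559,0],[0,419],[559,419]],0).round(3))
goto(0.46,0.17,0.33)
goto(0.5,-0.08,0.33)
E
```

```text
[[ 0.308  0.951 -0.001 -0.674]
 [ 0.907 -0.294  0.301 -0.038]
 [ 0.286 -0.094 -0.954  0.381]
 [ 0.     0.     0.     1.   ]]
[[ 0.238  0.623  0.   ]
 [-0.044  0.434  0.   ]
 [ 0.121  0.942  0.   ]
 [ 0.408  0.151  0.   ]
 [ 0.648  0.899  0.   ]]
row: [-0.  0.  0.] [-385.7 -372.1  -76.7]
row: [  -0.   -0. -180.] [-385.7 -372.1  -76.7]
cur yaw 72.1 q1,q6 [63.5 -8.6] tcp [0.207  0.6424 0.2533] open 0.999 t 1.55
row: [-0.  0.  0.] [-500.5 -597.7  -76.7]
row: [  -0.   -0. -180.] [-500.5 -597.7  -76.7]
cur yaw 72.1 q1,q6 [63.5 -8.6] tcp [0.207  0.6424 0.2533] open 0.999 t 1.55
```

Careful with the scale: shifts go in shares of 750 mm and turns go in shares of 90 degrees. That gives: -386 mm / 750 = -0.5147, -372 mm / 750 = -0.496.

send_rows(
  rows="0 0 0 -0.5147 -0.496 -0.1027 1;0 0 0 -0.5147 -0.496 -0.1027 1;0 0 0 -0.5147 -0.496 -0.1027 1;0 0 0 -0.5147 -0.496 -0.1027 1;0 0 0 -0.5147 -0.496 -0.1027 1;0 0 0 -0.5147 -0.496 -0.1027 1;0 0 0 -0.5147 -0.496 -0.1027 1;0 0 0 -0.5147 -0.496 -0.1027 1",
)

```text
time: 2.55
eef_pos: [0.4414, 0.2044, 0.3252]
tcp_rot: [0.155, 0.988, 0.0, 0.001]
contact_force: [0.7, 0.2, -0.2]
opening: 0.997
finger_force: 0.0
```

```bash
cat > look.py <<'E'
import sys
from h import *
import pickle
def look(name,names=N):
    p=ctrl.read_camera('wrist');save(p,name+'.png');pickle.dump(p,open(name+'.pkl','wb'))
    for n in names:
        r=ctrl.look_for(p,n)
        print(n,[(np.round(toworld(p,d['position']),3).tolist(),np.round(proj(p,toworld(p,d['position']))[0]).tolist(),round(d['p'],2)) for d in r[:2]])
E
python3 - <<'E'
from look import *
look('w1')
goto(0.5,-0.08,0.33)
E
```

```text
long_tray [([0.441, 0.255, 0.006], [326.0, 155.0], 0.65)]
short_tray [([0.52, -0.153, 0.005], [67.0, 297.0], 0.88), ([0.439, 0.257, 0.006], [328.0, 154.0], 0.56)]
tall_bush [([0.439, 0.133, 0.033], [230.0, 188.0], 0.87)]
flat_bush [([0.613, 0.259, 0.011], [364.0, 275.0], 0.56)]
large_block [([0.501, 0.004, 0.009], [161.0, 255.0], 0.65)]
small_block [([0.439, 0.033, 0.011], [160.0, 208.0], 0.7)]
air_tee [([0.593, 0.011, 0.014], [191.0, 312.0], 0.67)]
mid_bush []
small_bush []
row: [-0. -0. -0.] [-144.5 -255.6   -5.9]
row: [ -0.   0. 180.] [-144.5 -255.6   -5.9]
cur yaw 72.3 q1,q6 [ 13.3 -59. ] tcp [0.4402 0.2074 0.3241] open 1.004 t 3.05
```

View pics/w1.png

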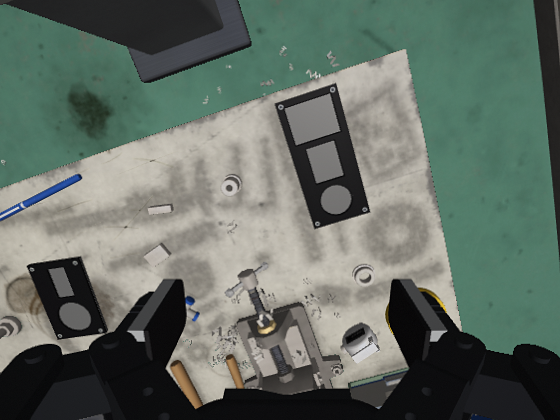

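The wrist view shows the long tray (325,155), tall bush (231,187), small block (160,209), large block (158,254), short tray (67,298), tee (190,308, half hidden by a finger) and flat bush (363,273). The network finds match. I'll take a second view further out.

Converted, -160 mm / 750 = -0.2133, -120 mm / 750 = -0.16.

send_rows(
  rows="0 0 0 -0.2133 -0.16 -0.008 1;0 0 0 -0.2133 -0.16 -0.008 1;0 0 0 -0.2133 -0.16 -0.008 1;0 0 0 -0.2133 -0.16 -0.008 1;0 0 0 -0.2133 -0.16 -0.008 1;0 0 0 -0.2133 -0.16 -0.008 1",
)

```text
time: 3.8
eef_pos: [0.5556, 0.0446, 0.3303]
tcp_rot: [0.154, 0.988, 0.0, -0.0]
contact_force: [-0.9, 0.9, -0.4]
opening: 1.0
finger_force: 0.0
```

```bash
python3 - <<'E'
from look import *
look('w2')
goto(0.56,-0.0,0.33)
E
```

```text
long_tray [([0.475, 0.256, 0.011], [442.0, 46.0], 0.87)]
short_tray [([0.521, -0.15, 0.006], [137.0, 188.0], 0.75), ([0.438, 0.033, 0.012], [247.0, 77.0], 0.27)]
tall_bush [([0.442, 0.126, 0.032], [327.0, 51.0], 0.97)]
flat_bush [([0.615, 0.26, 0.012], [466.0, 162.0], 0.83)]
large_block [([0.501, -0.0, 0.012], [239.0, 137.0], 0.79)]
small_block [([0.437, 0.03, 0.01], [245.0, 76.0], 0.68)]
air_tee [([0.594, 0.002, 0.015], [265.0, 207.0], 0.58)]
mid_bush []
small_bush [([0.402, -0.241, 0.015], [25.0, 122.0], 0.9), ([0.44, 0.031, 0.013], [246.0, 79.0], 0.34)]
row: [ 0.  0. -0.] [-16.8 -39.9   0.5]
row: [  0.  -0. 180.] [-16.8 -39.9   0.5]
cur yaw 72.1 q1,q6 [ -6.  -78.1] tcp [0.5563 0.0431 0.3305] open 1.0 t 4.3
```

View pics/w2.png

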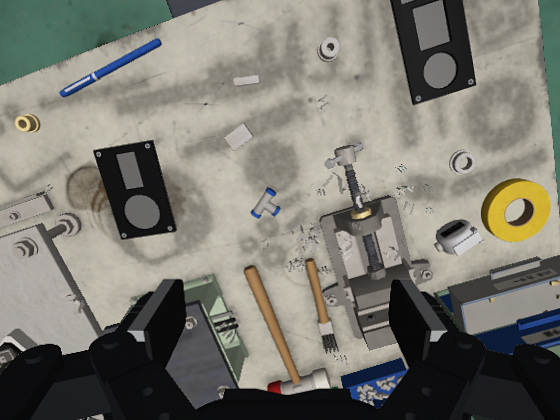

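This view shows everything clearly: short tray (135,190), tee (265,203), large block (238,135), small block (246,80), tall bush (328,48), flat bush (461,161) and long tray on the right. Now I'll fit the trays numerically and zoom in on the parts.

```bash
cat > trays.py <<'E'
from h import *
import pickle
def tray(fn,box,z=0.008,rot=0):
    p=pickle.load(open(fn+'.pkl','rb'));x0,y0,x1,y1=box
    g=cv2.cvtColor(p['color'],cv2.COLOR_RGB2GRAY)
    m=np.zeros_like(g);m[y0:y1,x0:x1]=(g[y0:y1,x0:x1]<70)*255
    c=max(cv2.findContours(m,cv2.RETR_EXTERNAL,cv2.CHAIN_APPROX_NONE)[0],key=cv2.contourArea)
    W=onplane(p,c.reshape(-1,2),z)[:,:2].astype(np.float32)
    r=cv2.minAreaRect(W*1000);print(fn,'rect',np.round(r[0],1),np.round(r[1],1),round(r[2],1))
    f=np.zeros_like(g);cv2.drawContours(f,[c],-1,255,-1);f=cv2.erode(f,np.ones((5,5)));f[m>0]=0
    for k in cv2.findContours(f,cv2.RETR_EXTERNAL,cv2.CHAIN_APPROX_NONE)[0]:
        if cv2.contourArea(k)>150:
            q=cv2.minAreaRect(onplane(p,k.reshape(-1,2),.004)[:,:2].astype(np.float32)*1000);print('  recess',np.round(q[0],1),np.round(q[1],1),round(q[2],1))
E
python3 - <<'E'
from trays import *
tray('w1',(265,75,380,235));tray('w2',(85,130,185,245));tray('w1',(20,250,108,345))
p=pickle.load(open('w2.pkl','rb'));c=p['color']
T=[]
for x,y in [(246,80),(238,135),(265,203),(329,48),(461,161),(27,123)]:
    x0=max(x-25,0);t=c[y-25:y+25,x0:x0+50]
    t=cv2.resize(t,(260,260),interpolation=cv2.INTER_CUBIC)
    for k in range(0,50,10):
        cv2.line(t,(int(k*5.2),0),(int(k*5.2),259 if k==-1 else 6),(255,0,0),1);cv2.line(t,(0,int(k*5.2)),(6,int(k*5.2)),(255,0,0),1)
    T.append(t)
cv2.imwrite('pics/m2.png',np.vstack([np.hstack(T[:3]),np.hstack(T[3:])])[:,:,::-1])
E
```

```text
w1 rect [445.5 250.7] [ 75.5 164.9] 89.9
  recess [499.5 250.7] [37.9 37.5] 72.1
  recess [448.7 250.6] [45.5 36.1] 0.1
  recess [394.6 250.6] [45.9 57.4] 0.2
w2 rect [ 523.9 -155.4] [ 86.3 121.4] 81.4
  recess [ 552.4 -158.2] [45.5 46.2] 64.3
  recess [ 496.5 -150.1] [23.7 45.3] 81.0
w1 rect [ 532.8 -154. ] [ 84.3 143.5] 81.3
  recess [ 552.8 -159.3] [45.  44.1] 72.6
  recess [ 496.7 -151.1] [22.6 44.8] 81.2
```

View pics/m2.png

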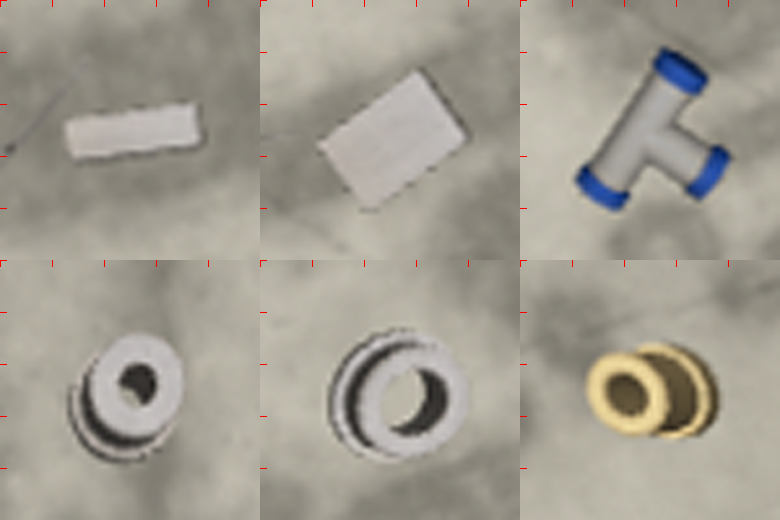

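Fits hold against the text: long tray 75.5×165 mm with recesses 54/51 mm apart, and short tray recesses 56.5 mm apart. The tiles show clear top-face corners for the blocks, the tee (collars at tile (161,72), (82,187), branch (189,172)) and the bush tops. Next I'll convert these.

```bash
python3 - <<'E'
from trays import *
p=pickle.load(open('w2.pkl','rb'));p1=pickle.load(open('w1.pkl','rb'))
def tl(o,a): return (np.array(a,float)+.5)/5.2-.5+np.array(o)
def show(n,o,a,z):
    W=onplane(p,tl(o,a),z)*1000
    print(n,'mean',W.mean(0).round(1),'edges',[(round(float(np.hypot(*d[:2])),1),round(float(np.degrees(np.arctan2(d[1],d[0]))%180),1)) for d in np.roll(W,-1,0)-W]);return W
show('small',(221,55),[(64,120),(195,103),(201,142),(75,160)],.010)
show('large',(213,110),[(58,147),(158,70),(207,138),(112,210)],.009)
W=show('tee run',(240,178),[(161,72),(82,187)],.007)
b=onplane(p,tl((240,178),[(189,172)]),.007)*1000;print('branch',b.round(1),'from run mid',(b[0]-W.mean(0)).round(1))
show('tall',(304,23),[(137,125)],.030);show('flat',(436,136),[(153,130)],.012);show('smallbush',(2,98),[(106,134)],.018)
# triangulate network centres of the two views
for n,a,c in [('tall',(230,188),(327,51)),('flat',(364,275),(466,162)),('large',(161,255),(239,137)),('small',(160,208),(245,76)),('tee',(191,312),(265,207)),
  ('tallhand',(231,185),tl((304,23),[(137,125)])[0])]:
    P=[np.array(q['extrinsics'])[:3] for q in (p1,p)]
    X=cv2.triangulatePoints(P[0],P[1],und(p1,[a]).T,und(p,[c]).T);print(n,(X[:3]/X[3]*1000).ravel().round(1))
goto(0.437,0.130,0.15,90)
E
```

```text
small mean [441.1  30.1  10. ] edges [(29.8, 79.0), (8.4, 170.2), (28.9, 79.7), (8.8, 176.2)]
large mean [500.   -1.6   9. ] edges [(30.1, 108.1), (19.1, 17.4), (28.7, 108.2), (19.2, 21.5)]
tee run mean [ 5.891e+02 -4.000e-01  7.000e+00] edges [(36.2, 127.8), (36.2, 127.8)]
branch [[604.7  12.4   7. ]] from run mid [15.6 12.8  0. ]
tall mean [438.7 130.4  30. ] edges [(0.0, 0.0)]
flat mean [613.6 258.9  12. ] edges [(0.0, 0.0)]
smallbush mean [ 402.9 -244.1   18. ] edges [(0.0, 0.0)]
tall [441.  128.3  16.2]
flat [614.8 259.6  10.5]
large [502.4  -1.4  -1.8]
small [437.9  31.2  10.9]
tee [ 6.016e+02 -4.000e-01 -7.900e+00]
tallhand [437.6 131.9  19.6]
row: [ -0.    0.  -17.9] [140.2  46.2 180.4]
row: [  0.    0.  162.1] [140.2  46.2 180.4]
cur yaw 72.1 q1,q6 [ -6.  -78.1] tcp [0.5563 0.0431 0.3305] open 1.0 t 4.3
```

Converted, 210 mm / 750 = 0.28, 139 mm / 750 = 0.1853, -17.9 degrees / 90 = -0.1989.

send_rows(
  rows="0 0 -0.1989 0.1853 0.0613 0 0.4;0 0 -0.1989 0.1853 0.0613 0.28 0.4;0 0 -0.1989 0.1853 0.0613 0.28 0.4;0 0 -0.1989 0.1853 0.0613 0.28 0.4;0 0 -0.1989 0.1853 0.0613 0.28 0.4;0 0 -0.1989 0.1853 0.0613 0.28 0.4;0 0 -0.1989 0.1853 0.0613 0.28 0.4;0 0 -0.1989 0.1853 0.0613 0.28 0.4",
)

```text
time: 5.3
eef_pos: [0.4405, 0.1292, 0.123]
tcp_rot: [-0.0, 1.0, 0.0, 0.003]
contact_force: [0.4, 0.4, 0.6]
opening: 0.699
finger_force: 0.0
```

```bash
python3 - <<'E'
from look import *
look('w3',['tall_bush','long_tray'])
goto(0.4387,0.1304,0.032,90)
E
```

```text
tall_bush [([0.439, 0.128, 0.03], [287.0, 227.0], 0.59)]
long_tray [([0.433, 0.256, 0.006], [469.0, 207.0], 0.75)]
row: [0.  0.2 0. ] [ 1.   1.2 89.9]
row: [  -0.3    0.  -180. ] [ 1.   1.2 89.9]
cur yaw 90.0 q1,q6 [  3.7 -86.3] tcp [0.4395 0.1292 0.1219] open 0.698 t 5.45
```

View pics/w3.png

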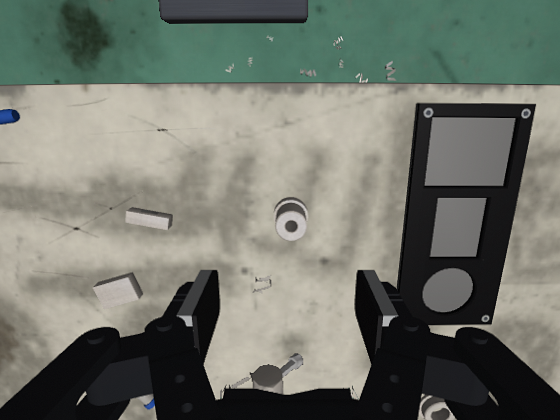

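This view shows the tall bush top at (291,221) between the fingers, with the whole long tray at right. I'll refit both from here.

```bash
python3 - <<'E'
from trays import *
tray('w3',(398,95,545,330))
p=pickle.load(open('w3.pkl','rb'));p2=pickle.load(open('w2.pkl','rb'))
print(onplane(p,[(291,220)],.03)*1000,onplane(p,[(149,216)],.01)*1000, onplane(p,[(117,289)],.009)*1000)
P=[np.array(q['extrinsics'])[:3] for q in (p,p2)]
for a,c in [((291,221),(330.2,46.8)),((149,216),(246,79.6)),((116,287),(238.4,136.6))]:
    X=cv2.triangulatePoints(P[0],P[1],und(p,[a]).T,und(p2,[c]).T);print((X[:3]/X[3]*1000).ravel().round(1))
E
```

```text
w3 rect [447.5 249.4] [169.6  78.3] 0.0
  recess [500.2 251.4] [36.3 39.1] 52.1
  recess [449.2 251.2] [44.7 34.8] 0.0
  recess [391.8 248.2] [51.4 62.1] 0.0
[[434.28100833 130.72873871  30.        ]] [[437.95544272  31.91614283  10.        ]] [[ 4.96049270e+02 -5.02833632e-04  9.00000000e+00]]
[437.9 131.3  21.8]
[440.1  29.3   3.5]
[499.4  -3.6   1.6]
```

Converted, 90 mm / 750 = 0.12, 85 mm / 750 = 0.1133.

send_rows(
  rows="0 0 0 0.004 0.0013 0.06 0.4;0 0 0 0.004 0.0013 0.1133 0.4;0 0 0 0.004 0.0013 0.12 0.4;0 0 0 0.004 0.0013 0.12 -0.8;0 0 0 0.004 0.0013 0.12 -0.8;0 0 0 0.004 0.0013 0.12 -0.8;0 0 0 0.004 0.0013 0.12 -0.8;0 0 0 0.004 0.0013 0.12 -0.8",
  grip_force=40,
)

```text
time: 6.45
eef_pos: [0.4371, 0.1305, 0.0325]
tcp_rot: [-0.0, 1.0, 0.0, 0.002]
contact_force: [0.2, -0.7, 7.9]
opening: 0.263
finger_force: 39.5
```

Converted, 120 mm / 750 = 0.16, -63 mm / 750 = -0.084.

send_rows(
  rows="0 0 0 0.004 0 -0.0533 -0.8;0 0 0 -0.084 0.08 -0.0533 -0.8;0 0 0 -0.084 0.16 -0.0533 -0.8;0 0 0 -0.084 0.16 -0.0533 -0.8;0 0 0 -0.084 0.16 -0.0533 -0.8;0 0 0 -0.084 0.16 -0.0533 -0.8",
)

```text
time: 7.2
eef_pos: [0.4971, 0.2493, 0.0698]
tcp_rot: [-0.0, 1.0, -0.0, -0.001]
contact_force: [0.1, -0.2, -0.6]
opening: 0.26
finger_force: 39.4
```

```bash
python3 - <<'E'
from look import *
look('w4',['tall_bush'])
goto(0.4998,0.251,0.0375,90)
E
```

```text
tall_bush [([0.497, 0.242, 0.066], [272.0, 305.0], 0.79)]
row: [-0.  -0.1 -0. ] [-2.4  2.  32.5]
row: [-1.0e-01  1.0e-01  1.8e+02] [-2.4  2.  32.5]
cur yaw 90.0 q1,q6 [ 16.2 -73.8] tcp [0.4974 0.2491 0.07  ] open 0.263 t 7.3
```

View pics/w4.png

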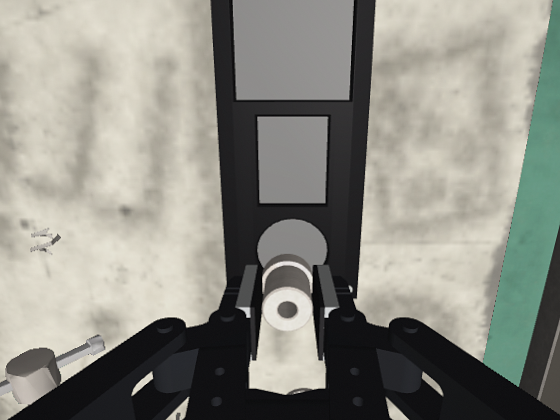

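The bush is held upright at (287,300), with the round recess at (292,247) below it, which fits the remaining 2 mm in y. I'll lower and release.

Converted, -60 mm / 750 = -0.08, -2.4 mm / 750 = -0.0032.

send_rows(
  rows="0 0 0 -0.0032 0.0027 0.0267 -0.8;0 0 0 -0.0032 0.0027 0.0427 -0.8;0 0 0 -0.0032 0.0027 0.0427 -0.8;0 0 0 -0.0032 0.0027 0.0427 -0.1;0 0 0 -0.0032 0.0027 0.0427 -0.1;0 0 0 -0.0032 0.0027 0.0133 -0.1;0 0 0 -0.0032 0.0027 -0.0533 0;0 0 0 -0.0032 0.0027 -0.08 0",
)

```text
time: 8.3
eef_pos: [0.5021, 0.253, 0.1341]
tcp_rot: [-0.0, 1.0, 0.001, 0.003]
contact_force: [0.2, -0.1, 0.1]
opening: 0.502
finger_force: 0.0
```

```bash
python3 - <<'E'
from look import *
look('w5',['tall_bush','flat_bush'])
goto(0.613,0.259,0.12,90)
E
```

```text
tall_bush [([0.498, 0.245, 0.037], [276.0, 221.0], 0.74)]
flat_bush [([0.613, 0.264, 0.014], [302.0, 345.0], 0.92)]
row: [0.1 0.2 0. ] [-111.7    6.2   12.3]
row: [-3.0e-01  1.0e-01 -1.8e+02] [-111.7    6.2   12.3]
cur yaw 90.0 q1,q6 [ 16.4 -73.6] tcp [0.5013 0.2527 0.1319] open 0.501 t 8.45
```

View pics/w5.png

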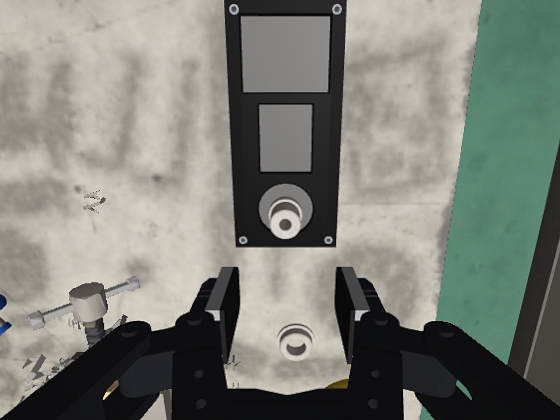

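The tall bush stands in its recess (288,215). Next is the flat bush at (296,340).

send_rows(
  rows="0 0 0 -0.08 0.0093 0.016 0.1;0 0 0 -0.1493 0.0093 0.016 0.1;0 0 0 -0.1493 0.0093 0.0267 0.1;0 0 0 -0.1493 0.0093 0.0933 0.1;0 0 0 -0.1493 0.0093 0.1267 0.1;0 0 0 -0.1493 0.0093 0.1267 0.1",
)

```text
time: 9.2
eef_pos: [0.6082, 0.2587, 0.0305]
tcp_rot: [-0.0, 1.0, -0.001, -0.005]
contact_force: [-0.5, -0.3, -0.3]
opening: 0.546
finger_force: 0.0
```

```bash
python3 - <<'E'
from look import *
look('w6',['flat_bush'])
goto(0.6135,0.26,0.0275,90)
E
```

```text
flat_bush [([0.615, 0.261, 0.012], [295.0, 301.0], 0.59)]
row: [-0.  -0.1  0. ] [-1.8  0.5  7.6]
row: [ 1.0e-01 -0.0e+00 -1.8e+02] [-1.8  0.5  7.6]
cur yaw 90.0 q1,q6 [ 14.3 -75.8] tcp [0.6118 0.2595 0.0351] open 0.551 t 9.3
```

View pics/w6.png

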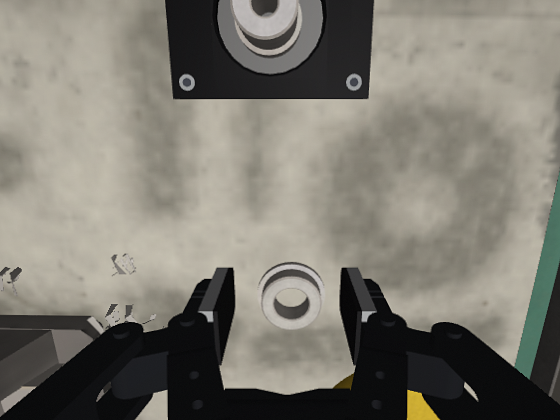

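The flat bush is at (291,297), centred between the open fingers. I'll grip it.

Converted, -60 mm / 750 = -0.08, -20 mm / 750 = -0.0267.

send_rows(
  rows="0 0 0 -0.004 0.0007 0.0093 0.1;0 0 0 -0.004 0.0007 0.0093 0.1;0 0 0 -0.004 0.0007 0.0093 -0.8;0 0 0 -0.004 0.0007 0.0093 -0.8;0 0 0 -0.004 0.0007 0.0093 -0.8;0 0 0 -0.004 0.0007 0.0093 -0.8;0 0 0 -0.004 0.0007 -0.0267 -0.8;0 0 0 -0.004 0.0007 -0.08 -0.8",
)

```text
time: 10.3
eef_pos: [0.6136, 0.2595, 0.0932]
tcp_rot: [-0.0, 1.0, -0.001, -0.003]
contact_force: [0.5, 0.8, -0.8]
opening: 0.284
finger_force: 39.3
```

```bash
python3 - <<'E'
from look import *
look('w7',['flat_bush'])
goto(0.5526,-0.1587,0.095,81.8)
E
```

```text
flat_bush [([0.613, 0.261, 0.076], [292.0, 288.0], 0.83)]
row: [0.2 0.5 8.2] [  66.2 -419.5    3.9]
row: [  -0.7    0.3 -171.8] [  66.2 -419.5    3.9]
cur yaw 90.0 q1,q6 [ 14.2 -75.8] tcp [0.6184 0.2608 0.1004] open 0.287 t 10.4
```

Converted, -390 mm / 750 = -0.52, 100 mm / 750 = 0.1333, 8.2 degrees / 90 = 0.0911.

send_rows(
  rows="0 0 0 0.0533 0 -0.06 -0.8;0 0 0 0.12 -0.04 -0.0933 -0.8;0 0 0.0444 0.1333 -0.12 -0.0933 -0.8;0 0 0.0911 0.1333 -0.2 -0.0933 -0.8;0 0 0.0911 0.12 -0.28 -0.0933 -0.8;0 0 0.0911 0.1067 -0.36 -0.0933 -0.8;0 0 0.0911 0.0933 -0.44 -0.0933 -0.8;0 0 0.0911 0.088 -0.52 -0.0933 -0.8",
)

```text
time: 11.4
eef_pos: [0.5493, -0.1318, 0.1641]
tcp_rot: [0.071, 0.997, 0.0, -0.001]
contact_force: [0.2, 0.2, -0.1]
opening: 0.286
finger_force: 39.4
```

Converted, 80 mm / 750 = 0.1067, 50 mm / 750 = 0.0667.

send_rows(
  rows="0 0 0 0 -0.0387 0.0667 -0.8;0 0 0 0 -0.0387 0.1067 -0.8;0 0 0 0 -0.0387 0.1067 -0.8;0 0 0 0 -0.0387 0.1067 -0.8;0 0 0 0 -0.0387 0.1067 -0.8",
)

```text
time: 12.02
eef_pos: [0.5469, -0.1588, 0.0873]
tcp_rot: [0.071, 0.997, -0.001, 0.002]
contact_force: [0.5, 0.3, -0.3]
opening: 0.283
finger_force: 39.4
```

```bash
python3 - <<'E'
from look import *
look('w8',['flat_bush','short_tray'])
goto(0.5526,-0.1587,0.0325,81.8)
from trays import *
tray('w8',(0,0,560,420))
E
```

```text
flat_bush [([0.545, -0.157, 0.071], [293.0, 284.0], 0.65)]
short_tray [([0.511, -0.151, 0.004], [293.0, 176.0], 0.62)]
row: [-0.   0.1  0.1] [-6.   0.9 54.3]
row: [-2.000e-01 -1.000e-01 -1.799e+02] [-6.   0.9 54.3]
cur yaw 81.9 q1,q6 [ -26.4 -108.3] tcp [ 0.5464 -0.1587  0.0868] open 0.282 t 12.175
w8 rect [ 577.6 -167.9] [414.7 230.9] 82.0
  recess [ 581.7 -194.1] [10.2 38.5] 72.9
  recess [ 600.5 -162.4] [ 60.5 142.1] 77.0
  recess [ 497.  -148.9] [24.8 46. ] 81.1
```

View pics/w8.png

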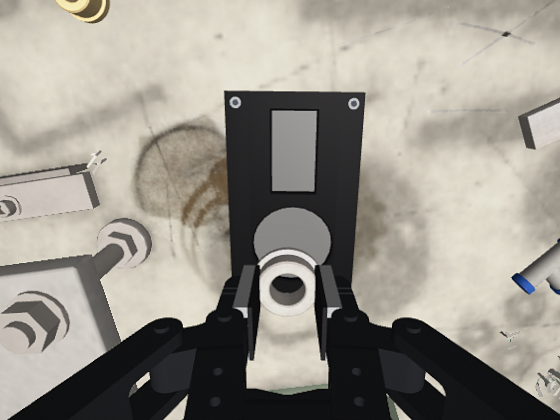

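The flat bush is held level at (288,287), and the round recess is just ahead at (292,245), in line. I'll lower and release.

Converted, 54 mm / 750 = 0.072, 40 mm / 750 = 0.0533.

send_rows(
  rows="0 0 0 -0.008 0.0013 0.0533 -0.8;0 0 0 -0.008 0.0013 0.072 -0.8;0 0 0 -0.008 0.0013 0.072 -0.8;0 0 0 -0.008 0.0013 0.072 0;0 0 0 -0.008 0.0013 0.072 0;0 0 0 -0.008 0.0013 0.072 0;0 0 0 -0.008 0.0013 0.0133 0;0 0 0 -0.008 0.0013 -0.0267 0",
)

```text
time: 13.18
eef_pos: [0.5519, -0.1588, 0.1068]
tcp_rot: [0.071, 0.997, -0.0, 0.0]
contact_force: [-0.3, 0.1, 0.9]
opening: 0.501
finger_force: 0.0
```

```bash
python3 - <<'E'
from look import *
look('w9',['flat_bush','large_block','small_block','air_tee'])
goto(0.500,-0.002,0.10,18.5)
E
```

```text
flat_bush [([0.55, -0.161, 0.017], [285.0, 229.0], 0.91)]
large_block [([0.503, -0.002, 0.011], [536.0, 116.0], 0.87)]
small_block []
air_tee [([0.588, 0.001, 0.014], [536.0, 248.0], 0.71)]
row: [-0.  -0.1 63.3] [ 72.6 147.5   4.6]
row: [ 1.000e-01 -0.000e+00 -1.167e+02] [ 72.6 147.5   4.6]
cur yaw 81.8 q1,q6 [ -26.2 -108. ] tcp [ 0.551  -0.1583  0.1044] open 0.497 t 13.425
```

Converted, 147 mm / 750 = 0.196, 100 mm / 750 = 0.1333, 63.3 degrees / 90 = 0.7033.

send_rows(
  rows="0 0 0.1111 0.04 0.0667 -0.0267 0.2;0 0 0.2222 0.08 0.1333 -0.0267 0.2;0 0 0.3333 0.096 0.196 0 0.2;0 0 0.4444 0.096 0.196 0.0067 0.2;0 0 0.5556 0.096 0.196 0.0067 0.2;0 0 0.6667 0.096 0.196 0.0067 0.2;0 0 0.7033 0.096 0.196 0.0067 0.2;0 0 0.7033 0.096 0.196 0.0067 0.2",
)

```text
time: 14.42
eef_pos: [0.5, -0.0026, 0.0986]
tcp_rot: [0.584, 0.812, -0.001, -0.002]
contact_force: [-1.2, -0.2, 0.0]
opening: 0.6
finger_force: 0.0
```

```bash
python3 - <<'E'
from look import *
look('w10',['large_block','small_block','air_tee'])
goto(0.501,-0.002,0.026,18.5)
E
```

```text
large_block []
small_block [([0.441, 0.032, 0.012], [210.0, 148.0], 0.57)]
air_tee [([0.594, 0.006, 0.017], [434.0, 267.0], 0.92)]
row: [-0.1 -0.   0.1] [ 0.7  0.5 73.8]
row: [ 1.000e-01 -1.000e-01 -1.799e+02] [ 0.7  0.5 73.8]
cur yaw 18.6 q1,q6 [-11.9 -30.5] tcp [ 0.5009 -0.0028  0.0998] open 0.6 t 14.625
```

View pics/w10.png

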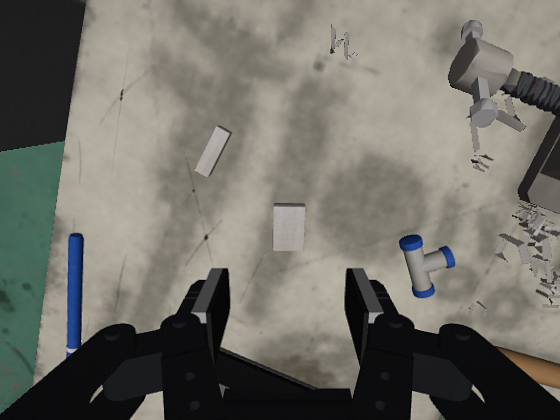

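The large block is aligned and centred at (289,228), the small block is at (213,152), and the tee has collars at (411,242) and (423,292) with its branch end at (447,257).

```bash
python3 - <<'E'
from look import *
p=pickle.load(open('w10.pkl','rb'))
print('large',(onplane(p,[(289,228)],.009)*1000).round(1),'small',(onplane(p,[(213,152)],.01)*1000).round(1))
a=onplane(p,[(219,125),(195,172)],.01)*1000;d=a[0]-a[1];print('small ang',np.degrees(np.arctan2(d[1],d[0])))
a=onplane(p,[(411,242),(423,292)],.007)*1000;d=a[0]-a[1];print('tee run',a.mean(0).round(1),np.degrees(np.arctan2(d[1],d[0])))
E
```

```text
large [[499.9  -1.    9. ]] small [[442.2  30.1  10. ]]
small ang 78.22774999834071
tee run [589.7  -1.    7. ] 126.9187557337472
```

Converted, 74 mm / 750 = 0.0987, 50 mm / 750 = 0.0667.

send_rows(
  rows="0 0 0 0 0.0007 0.0667 0.2;0 0 0 0 0.0007 0.0987 0.2;0 0 0 0 0.0007 0.0987 0.2;0 0 0 0 0.0007 0.0987 -0.8;0 0 0 0 0.0007 0.0987 -0.8;0 0 0 0 0.0007 0.0987 -0.8;0 0 0 0 0.0007 0.0987 -0.8",
)

```text
time: 15.5
eef_pos: [0.5032, -0.003, 0.0281]
tcp_rot: [0.584, 0.812, 0.001, 0.001]
contact_force: [-1.1, -0.9, 6.8]
opening: 0.214
finger_force: 39.5
```

send_rows(
  rows="0 0 0 0 0 -0.04 -0.8;0 0 0 0 0 -0.0933 -0.8;0 0 0 0 0 -0.0933 -0.8",
)

```text
time: 15.88
eef_pos: [0.5043, -0.0032, 0.1]
tcp_rot: [0.584, 0.812, 0.002, 0.004]
contact_force: [-0.2, 0.6, -0.5]
opening: 0.211
finger_force: 39.2
```

```bash
python3 - <<'E'
from look import *
goto(0.449,0.251,0.10,90)
E
```

```text
row: [  0.2   0.4 -71.5] [258.6  28.4  -0.8]
row: [  0.5  -0.2 108.5] [258.6  28.4  -0.8]
cur yaw 18.5 q1,q6 [-11.9 -30.4] tcp [ 0.5043 -0.0032  0.1   ] open 0.211 t 15.875
```

Converted, 258.6 mm / 750 = 0.3448, 28.4 mm / 750 = 0.0379, -71.5 degrees / 90 = -0.7944.

send_rows(
  rows="0 0 -0.0556 0 0 -0.0667 -0.8;0 0 -0.1667 0.0533 0.0067 -0.0933 -0.8;0 0 -0.2778 0.12 0.0133 -0.0933 -0.8;0 0 -0.3889 0.1867 0.02 -0.0933 -0.8;0 0 -0.5 0.2533 0.0267 -0.0933 -0.8;0 0 -0.6111 0.32 0.0373 -0.0933 -0.8;0 0 -0.7222 0.3448 0.0379 -0.0533 -0.8;0 0 -0.7944 0.3448 0.0379 0 -0.8",
)

```text
time: 16.88
eef_pos: [0.446, 0.2531, 0.0955]
tcp_rot: [-0.004, 1.0, 0.0, 0.001]
contact_force: [0.5, -1.4, -0.9]
opening: 0.209
finger_force: 39.3
```

Converted, 40 mm / 750 = 0.0533, 20 mm / 750 = 0.0267.

send_rows(
  rows="0 0 0 0 0 0.0267 -0.8;0 0 0 0 0 0.0533 -0.8;0 0 0 0 0 0.0533 -0.8",
)

```text
time: 17.25
eef_pos: [0.4441, 0.2507, 0.0535]
tcp_rot: [-0.0, 1.0, -0.001, -0.003]
contact_force: [-0.2, -0.7, -0.1]
opening: 0.214
finger_force: 39.3
```

```bash
python3 - <<'E'
from look import *
look('w11',['large_block'])
goto(0.449,0.251,0.032,90)
E
```

```text
large_block [([0.436, 0.25, 0.036], [289.0, 271.0], 0.57)]
row: [-0.  -0.1  0. ] [-2.9 -0.4 24.1]
row: [ 1.0e-01 -0.0e+00 -1.8e+02] [-2.9 -0.4 24.1]
cur yaw 90.0 q1,q6 [ 18. -72.] tcp [0.4462 0.2514 0.0561] open 0.209 t 17.35
```

View pics/w11.png

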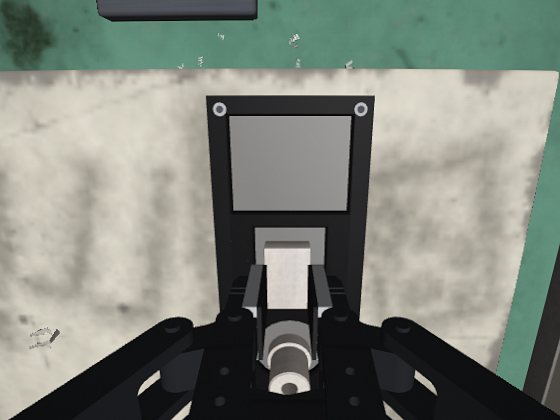

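The block is held square and centred over the slot (slot at rows 228+, columns 255–326; block at (288,278)). I'll lower with a small x correction for its grip offset.

Converted, -50 mm / 750 = -0.0667, 25 mm / 750 = 0.0333.

send_rows(
  rows="0 0 0 -0.0073 0.0007 0.02 -0.8;0 0 0 -0.0073 0.0007 0.0333 -0.8;0 0 0 -0.0073 0.0007 0.0333 -0.8;0 0 0 -0.0073 0.0007 0.0333 -0.2;0 0 0 -0.0073 0.0007 0.0333 -0.2;0 0 0 -0.0073 0.0007 0.0333 -0.2;0 0 0 -0.0073 0.0007 0 -0.2;0 0 0 -0.0073 0.0007 -0.0667 0",
)

```text
time: 18.35
eef_pos: [0.4499, 0.2513, 0.1048]
tcp_rot: [-0.0, 1.0, -0.001, -0.003]
contact_force: [1.0, -0.8, -0.3]
opening: 0.501
finger_force: 0.0
```

```bash
python3 - <<'E'
from look import *
look('w12',['large_block','tall_bush'])
goto(0.4415,0.030,0.12,169)
from trays import *
tray('w12',(150,0,430,330))
E
```

```text
large_block [([0.446, 0.252, 0.014], [290.0, 227.0], 0.56)]
tall_bush [([0.495, 0.249, 0.029], [286.0, 307.0], 0.63)]
row: [ -0.2   0.4 -79. ] [  12.8 -222.7  -10.9]
row: [  0.4   0.2 101. ] [  12.8 -222.7  -10.9]
cur yaw 90.0 q1,q6 [ 17.9 -72.1] tcp [0.4542 0.2528 0.1097] open 0.5 t 18.5
w12 rect [444.8 250.2] [163.8 179.9] 0.1
  recess [448.6 250.9] [36.3 44.8] 90.0
  recess [394.2 250.9] [57.3 45.7] 90.0
```

View pics/w12.png

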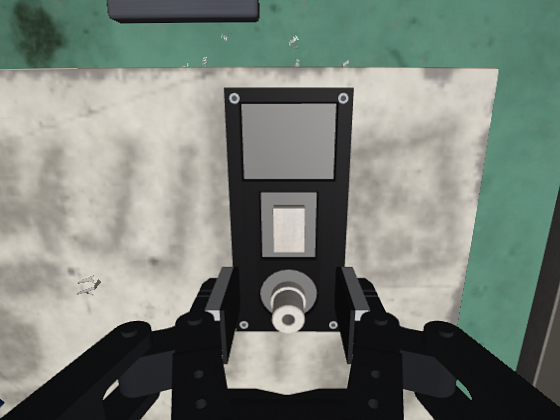

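The large block lies flat and centred in its slot (289,230), and the tall bush is still in place. Next, the small block.

Converted, -222 mm / 750 = -0.296, -180 mm / 750 = -0.24, 80 degrees / 90 = 0.8889.

send_rows(
  rows="0 0 0.1111 0 -0.04 -0.0533 0;0 0 0.2222 0 -0.1067 -0.0533 0;0 0 0.3333 0.0067 -0.1733 -0.0533 0;0 0 0.4444 0.0133 -0.24 -0.0533 0;0 0 0.5556 0.0173 -0.296 -0.0533 0;0 0 0.6667 0.0173 -0.296 -0.0533 0;0 0 0.7778 0.0173 -0.296 -0.0147 0;0 0 0.8889 0.0173 -0.296 -0.0147 0",
)

```text
time: 19.5
eef_pos: [0.4363, 0.0301, 0.1137]
tcp_rot: [0.645, 0.764, -0.002, -0.003]
contact_force: [-0.1, -0.2, -0.1]
opening: 0.5
finger_force: 0.0
```

```bash
python3 - <<'E'
from look import *
goto(0.4415,0.030,0.09,168.8)
E
```

```text
row: [-0.4 -0.1 20.9] [-1.1  5.3 23.7]
row: [ 1.000e-01 -6.000e-01 -1.591e+02] [-1.1  5.3 23.7]
cur yaw 9.7 q1,q6 [ -9.4 -19.1] tcp [0.4363 0.0301 0.1137] open 0.5 t 19.5
```

Converted, 24 mm / 750 = 0.032, 4 mm / 750 = 0.0053, 20.9 degrees / 90 = 0.2322.

send_rows(
  rows="0 0 0.1111 -0.0013 0.0053 0.032 -0.2;0 0 0.2322 -0.0013 0.0053 0.032 -0.2;0 0 0.2322 -0.0013 0.0053 0.032 -0.2;0 0 0.2322 -0.0013 0.0053 0.032 -0.2;0 0 0.2322 -0.0013 0.0053 0.032 -0.2",
)

```text
time: 20.12
eef_pos: [0.4433, 0.0297, 0.0935]
tcp_rot: [0.77, 0.638, 0.0, 0.0]
contact_force: [0.3, -0.2, 0.2]
opening: 0.399
finger_force: 0.0
```

```bash
python3 - <<'E'
from look import *
look('w13',['small_block'])
p=pickle.load(open('w13.pkl','rb'));g=cv2.cvtColor(p['color'],cv2.COLOR_RGB2GRAY)
u=proj(p,[(.4415,.03,.01)])[0].astype(int);x0,y0=u-50
m=cv2.morphologyEx((g[y0:y0+100,x0:x0+100]>cv2.threshold(g[y0:y0+100,x0:x0+100],0,255,cv2.THRESH_OTSU)[0]).astype(np.uint8),cv2.MORPH_OPEN,np.ones((3,3)))
print(u,np.unique(g[y0:y0+100,x0:x0+100])[[0,-1]])
g2=g[u[1]-50:u[1]+50,u[0]-50:u[0]+50]
for th in (175,185,195,205):
    for k in cv2.findContours((g2>th).astype(np.uint8),cv2.RETR_EXTERNAL,cv2.CHAIN_APPROX_NONE)[0]:
        if cv2.contourArea(k)>200:
            q=cv2.minAreaRect(onplane(p,k.reshape(-1,2)+u-50,.010)[:,:2].astype(np.float32)*1000);print(th,np.round(q[0],1),np.round(q[1],1),round(q[2],1))
goto(0.4415,0.030,0.026,168.8)
E
```

```text
small_block [([0.439, 0.032, 0.01], [280.0, 231.0], 0.55)]
[284 233] [  0 195]
175 [464.3   6.8] [30.5  8.8] 73.7
175 [441.1  30. ] [28.9  7.9] 79.3
175 [469.1  48.9] [10.9 19.2] 3.4
row: [0.  0.  0.4] [-0.  -1.9 67.6]
row: [  -0.     0.  -179.6] [-0.  -1.9 67.6]
cur yaw -10.8 q1,q6 [-9.3  1.5] tcp [0.4433 0.0297 0.0936] open 0.396 t 20.225
```

The segmented block is at (441.1, 30.0), 28.9×7.9 mm, long axis at 79°, which agrees. I'll grip it.

Converted, 67 mm / 750 = 0.0893, 45 mm / 750 = 0.06.

send_rows(
  rows="0 0 0 0 -0.0027 0.06 -0.2;0 0 0 0 -0.0027 0.0893 -0.2;0 0 0 0 -0.0027 0.0893 -0.2;0 0 0 0 -0.0027 0.0893 -0.95;0 0 0 0 -0.0027 0.0893 -0.95;0 0 0 0 -0.0027 0.0893 -0.95;0 0 0 0 -0.0027 0.0267 -0.95;0 0 0 0 -0.0027 0 -0.95",
)

```text
time: 21.22
eef_pos: [0.4425, 0.0299, 0.0959]
tcp_rot: [0.771, 0.637, 0.001, 0.001]
contact_force: [0.3, 0.4, -1.1]
opening: 0.083
finger_force: 39.2
```

```bash
python3 - <<'E'
from look import *
look('w14',['small_block'])
goto(0.4967,-0.150,0.093,81.8)
E
```

```text
small_block [([0.44, 0.034, 0.08], [280.0, 281.0], 0.87)]
row: [ 0.3 -0.3 87.3] [-166.5   86.2    3.9]
row: [  0.3   0.3 -92.7] [-166.5   86.2    3.9]
cur yaw -10.9 q1,q6 [-9.3  1.6] tcp [0.4434 0.0298 0.0963] open 0.081 t 21.325
```

Converted, -166.5 mm / 750 = -0.222, 86.2 mm / 750 = 0.1149, 80 degrees / 90 = 0.8889.

send_rows(
  rows="0 0 0.1111 -0.04 0.02 -0.0267 -0.95;0 0 0.2222 -0.08 0.04 -0.0267 -0.95;0 0 0.3333 -0.12 0.06 -0.0267 -0.95;0 0 0.4444 -0.16 0.08 -0.0267 -0.95;0 0 0.5556 -0.2 0.1 -0.0267 -0.95;0 0 0.6667 -0.222 0.1149 -0.0267 -0.95;0 0 0.7778 -0.222 0.1149 -0.0267 -0.95;0 0 0.8889 -0.222 0.1149 0 -0.95",
)

```text
time: 22.32
eef_pos: [0.4951, -0.1504, 0.0934]
tcp_rot: [1.0, -0.011, 0.001, 0.0]
contact_force: [0.1, 0.8, 0.3]
opening: 0.086
finger_force: 39.2
```

```bash
python3 - <<'E'
from look import *
goto(0.4967,-0.150,0.06,81.8)
E
```

```text
row: [ 0.  -0.1  7. ] [ 1.5 -0.5 33.4]
row: [ 2.00e-01  1.00e-01 -1.73e+02] [ 1.5 -0.5 33.4]
cur yaw -91.2 q1,q6 [-28.1  63.1] tcp [ 0.4951 -0.1504  0.0934] open 0.086 t 22.325
```

Converted, 33 mm / 750 = 0.044, 1.5 mm / 750 = 0.002, 7 degrees / 90 = 0.0778.

send_rows(
  rows="0 0 0.0778 0.002 0 0.044 -0.95;0 0 0.0778 0.002 0 0.044 -0.95;0 0 0.0778 0.002 0 0.044 -0.95;0 0 0.0778 0.002 0 0.044 -0.95",
)

```text
time: 22.82
eef_pos: [0.4969, -0.1501, 0.0617]
tcp_rot: [0.998, -0.068, 0.001, 0.0]
contact_force: [-0.4, -0.4, -0.4]
opening: 0.086
finger_force: 39.2
```

```bash
python3 - <<'E'
from look import *
look('w15',['small_block','short_tray'])
goto(0.4967,-0.150,0.031,81.8)
E
```

```text
small_block [([0.5, -0.15, 0.046], [285.0, 284.0], 0.7), ([0.411, -0.251, 0.004], [466.0, 357.0], 0.42)]
short_tray [([0.535, -0.154, 0.005], [283.0, 183.0], 0.96)]
row: [ 0.  -0.1  0.4] [-0.  -0.1 30.5]
row: [ 2.000e-01  1.000e-01 -1.796e+02] [-0.  -0.1 30.5]
cur yaw -97.8 q1,q6 [-28.   69.8] tcp [ 0.4966 -0.15    0.0615] open 0.082 t 22.975
```

Converted, -50 mm / 750 = -0.0667, 29 mm / 750 = 0.0387, 0.4 degrees / 90 = 0.0044.

send_rows(
  rows="0 0 0.0044 0 0 0.0267 -0.95;0 0 0.0044 0 0 0.0387 -0.95;0 0 0.0044 0 0 0.0387 -0.95;0 0 0.0044 0 0 0.0387 -0.4;0 0 0.0044 0 0 0.0387 -0.4;0 0 0.0044 0 0 0.0387 -0.4;0 0 0.0044 0 0 0 -0.4;0 0 0.0044 0 0 -0.0667 0",
)

```text
time: 23.98
eef_pos: [0.4943, -0.1489, 0.1091]
tcp_rot: [0.997, -0.072, -0.003, -0.001]
contact_force: [0.2, 0.2, 0.7]
opening: 0.492
finger_force: 0.0
```

```bash
python3 - <<'E'
from look import *
look('w16',['small_block','short_tray','flat_bush'])
goto(0.591,0.001,0.12,127.5)
E
```

```text
small_block [([0.495, -0.152, 0.015], [291.0, 226.0], 0.81)]
short_tray [([0.531, -0.152, 0.003], [282.0, 168.0], 0.73)]
flat_bush [([0.556, -0.16, 0.016], [289.0, 129.0], 0.78)]
row: [  0.1  -0.1 -45.8] [  71.6 -163.    -8.3]
row: [-2.000e-01 -1.000e-01  1.342e+02] [  71.6 -163.    -8.3]
cur yaw -98.3 q1,q6 [-28.   70.2] tcp [ 0.4967 -0.1501  0.1116] open 0.501 t 24.175
```

Converted, -163 mm / 750 = -0.2173, 71.6 mm / 750 = 0.0955, -45.8 degrees / 90 = -0.5089.

send_rows(
  rows="0 0 -0.1111 0.0267 -0.0533 -0.0267 0.4;0 0 -0.2222 0.0533 -0.1067 -0.0267 0.4;0 0 -0.3333 0.08 -0.16 -0.0267 0.4;0 0 -0.4444 0.0955 -0.2173 -0.0133 0.4;0 0 -0.5089 0.0955 -0.2173 0 0.4;0 0 -0.5089 0.0955 -0.2173 0 0.4;0 0 -0.5089 0.0955 -0.2173 0 0.4",
)

```text
time: 25.05
eef_pos: [0.5897, 0.001, 0.1095]
tcp_rot: [0.947, 0.321, -0.001, -0.0]
contact_force: [0.7, -0.4, -0.6]
opening: 0.702
finger_force: 0.0
```

```bash
python3 - <<'E'
from look import *
look('w17',['air_tee'])
p=pickle.load(open('w17.pkl','rb'));h=cv2.cvtColor(p['color'],cv2.COLOR_RGB2HSV)
m=((h[...,0]>100)&(h[...,0]<125)&(h[...,1]>130)).astype(np.uint8)
for k in cv2.findContours(m,cv2.RETR_EXTERNAL,cv2.CHAIN_APPROX_NONE)[0]:
    if cv2.contourArea(k)>60:
        M=cv2.moments(k);print(M['m00'],(onplane(p,[(M['m10']/M['m00'],M['m01']/M['m00'])],.008)*1000).round(1))
goto(0.591,0.0005,0.027,127.4)
E
```

```text
air_tee [([0.597, 0.006, 0.013], [286.0, 214.0], 0.83)]
113.5 [[577.7  14.7   8. ]]
112.5 [[600.5 -13.9   8. ]]
192.0 [[604.8  12.7   8. ]]
row: [0. 0. 0.] [ 0.5  0.7 83.5]
row: [  -0.    0. -180.] [ 0.5  0.7 83.5]
cur yaw -52.6 q1,q6 [-9.8 42.8] tcp [0.5902 0.0007 0.1105] open 0.697 t 25.15
```

Collar centroids give the run midpoint at (589.1, 0.4) with run angle 128°, and the branch end agrees. I'll grip over the end faces.

Converted, 85 mm / 750 = 0.1133, 80 mm / 750 = 0.1067, -0.5 degrees / 90 = -0.0056.

send_rows(
  rows="0 0 -0.0056 0.0007 0 0.0667 0.4;0 0 -0.0056 0.0007 0 0.1067 0.4;0 0 -0.0056 0.0007 0 0.1133 0.4;0 0 -0.0056 0.0007 0 0.1133 0.4;0 0 -0.0056 0.0007 0 0.1133 -0.4;0 0 -0.0056 0.0007 0 0.1133 -0.4;0 0 -0.0056 0.0007 0 0.1133 -0.4;0 0 -0.0056 0.0007 0 0.1133 -0.4",
  grip_force=30,
)

```text
time: 26.15
eef_pos: [0.5923, 0.0012, 0.0275]
tcp_rot: [0.945, 0.326, 0.001, 0.001]
contact_force: [-1.2, -1.7, 7.0]
opening: 0.464
finger_force: 30.3
```

Converted, -100 mm / 750 = -0.1333, -80 mm / 750 = -0.1067.

send_rows(
  rows="0 0 0 0 0 -0.04 -0.4;0 0 0 0 0 -0.1067 -0.4;0 0 0 0 0 -0.1333 -0.4;0 0 0 0 0 -0.1333 -0.4",
)

```text
time: 26.65
eef_pos: [0.5917, 0.0015, 0.1271]
tcp_rot: [0.945, 0.326, 0.002, 0.001]
contact_force: [0.0, -0.6, 0.1]
opening: 0.466
finger_force: 30.5
```

```bash
python3 - <<'E'
from look import *
look('w18',['air_tee'])
p=pickle.load(open('w18.pkl','rb'));h=cv2.cvtColor(p['color'],cv2.COLOR_RGB2HSV)
m=((h[...,0]>100)&(h[...,0]<125)&(h[...,1]>130)).astype(np.uint8)
for k in cv2.findContours(m,cv2.RETR_EXTERNAL,cv2.CHAIN_APPROX_NONE)[0]:
    if cv2.contourArea(k)>60:
        M=cv2.moments(k);u=(M['m10']/M['m00'],M['m01']/M['m00']);print(M['m00'],np.round(u),(onplane(p,[u],.107)*1000).round(1))
goto(0.387,0.251,0.125,90)
E
```

```text
air_tee [([0.593, 0.005, 0.114], [281.0, 284.0], 0.77)]
295.5 [328. 289.] [[601.1 -15.2 107. ]]
289.0 [246. 290.] [[578.4  13.9 107. ]]
561.0 [287. 249.] [[605.3  11.6 107. ]]
row: [-0.1  0.1 38. ] [  -6.  -321.1   -0.6]
row: [-2.00e-01 -1.00e-01 -1.42e+02] [  -6.  -321.1   -0.6]
cur yaw -52.0 q1,q6 [-9.7 42.3] tcp [0.5896 0.0018 0.1238] open 0.468 t 26.75
```

Converted, -320 mm / 750 = -0.4267, -280 mm / 750 = -0.3733, 38 degrees / 90 = 0.4222.

send_rows(
  rows="0 0 0.0556 0 -0.0267 -0.0733 -0.4;0 0 0.1111 -0.0067 -0.0933 -0.0933 -0.4;0 0 0.1667 -0.0067 -0.16 -0.0933 -0.4;0 0 0.2222 -0.0067 -0.2333 -0.0933 -0.4;0 0 0.2778 -0.0067 -0.3067 -0.0933 -0.4;0 0 0.3333 -0.0067 -0.3733 -0.0933 -0.4;0 0 0.3889 -0.0067 -0.4267 -0.0933 -0.4;0 0 0.4222 -0.0067 -0.4267 -0.0267 -0.4",
)

```text
time: 27.75
eef_pos: [0.39, 0.2531, 0.1466]
tcp_rot: [1.0, 0.001, 0.003, -0.001]
contact_force: [0.8, 0.4, -0.6]
opening: 0.468
finger_force: 30.5
```

Converted, 50 mm / 750 = 0.0667, 45 mm / 750 = 0.06.

send_rows(
  rows="0 0 0 0 0 0.06 -0.4;0 0 0 0 0 0.0667 -0.4;0 0 0 0 0 0.0667 -0.4;0 0 0 0 0 0.0667 -0.4",
)

```text
time: 28.25
eef_pos: [0.391, 0.2509, 0.0971]
tcp_rot: [1.0, 0.0, 0.001, -0.001]
contact_force: [-0.0, 0.3, 0.5]
opening: 0.465
finger_force: 30.5
```

```bash
python3 - <<'E'
from look import *
look('w19',['air_tee'])
p=pickle.load(open('w19.pkl','rb'));h=cv2.cvtColor(p['color'],cv2.COLOR_RGB2HSV)
z=ctrl.get_state()['eef_pos'][2]-.026+.008
m=((h[...,0]>100)&(h[...,0]<125)&(h[...,1]>130)).astype(np.uint8)
for k in cv2.findContours(m,cv2.RETR_EXTERNAL,cv2.CHAIN_APPROX_NONE)[0]:
    if cv2.contourArea(k)>60:
        M=cv2.moments(k);u=(M['m10']/M['m00'],M['m01']/M['m00']);print(M['m00'],np.round(u),(onplane(p,[u],z)*1000).round(1))
goto(0.3885,0.251,0.031,90)
E
```

```text
air_tee [([0.393, 0.249, 0.085], [291.0, 290.0], 0.58)]
293.0 [328. 289.] [[389.9 232.   79.2]]
287.0 [246. 290.] [[389.7 268.3  79.2]]
566.0 [287. 249.] [[409.4 250.3  79.2]]
row: [-0.1 -0.2  0. ] [-2.7 -0.  66.2]
row: [ 3.0e-01 -1.0e-01 -1.8e+02] [-2.7 -0.  66.2]
cur yaw -90.0 q1,q6 [ 20.1 110.1] tcp [0.3909 0.2509 0.0972] open 0.462 t 28.35
```

View pics/w19.png

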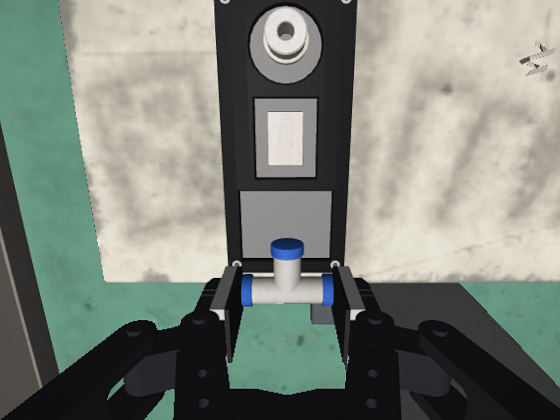

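The tee is level in the grip (run at row 290, columns 246–328) and square to the oblong recess. I'll lower 65 mm with −3 mm in x.

Converted, 65 mm / 750 = 0.0867, 60 mm / 750 = 0.08.

send_rows(
  rows="0 0 0 -0.004 0 0.0533 -0.4;0 0 0 -0.004 0 0.08 -0.4;0 0 0 -0.004 0 0.0867 -0.4;0 0 0 -0.004 0 0.0867 -0.4;0 0 0 -0.004 0 0.0867 0.3;0 0 0 -0.004 0 0.0867 0.3;0 0 0 -0.004 0 0.0867 0.3;0 0 0 -0.004 0 0.04 0.3",
)

```text
time: 29.35
eef_pos: [0.3843, 0.2496, 0.0633]
tcp_rot: [1.0, 0.0, -0.003, 0.001]
contact_force: [0.5, 0.9, 0.1]
opening: 0.651
finger_force: 0.0
```

Converted, -90 mm / 750 = -0.12, -60 mm / 750 = -0.08.

send_rows(
  rows="0 0 0 0.0267 0 -0.08 0.3;0 0 0 0.08 0 -0.12 0.3;0 0 0 0.08 0 -0.12 0.3;0 0 0 0.08 0 -0.12 0.3",
)

```text
time: 29.85
eef_pos: [0.4455, 0.2503, 0.1543]
tcp_rot: [1.0, 0.0, -0.001, 0.0]
contact_force: [-0.7, 0.9, -1.0]
opening: 0.652
finger_force: 0.0
```

```bash
python3 - <<'E'
from look import *
look('w20',['air_tee','large_block','tall_bush'])
p=pickle.load(open('w20.pkl','rb'));h=cv2.cvtColor(p['color'],cv2.COLOR_RGB2HSV)
m=((h[...,0]>100)&(h[...,0]<125)&(h[...,1]>130)).astype(np.uint8)
for k in cv2.findContours(m,cv2.RETR_EXTERNAL,cv2.CHAIN_APPROX_NONE)[0]:
    if cv2.contourArea(k)>40:
        M=cv2.moments(k);u=(M['m10']/M['m00'],M['m01']/M['m00']);print(M['m00'],np.round(u),(onplane(p,[u],.012)*1000).round(1))
for c in ['top','scene']:
    p=ctrl.read_camera(c)
    for n in N: print(c,n,[(np.round(toworld(p,d['position']),3).tolist(),round(d['p'],2)) for d in ctrl.look_for(p,n)[:2]])
print(ctrl.get_state()['time'])
E
```

```text
air_tee [([0.389, 0.25, 0.017], [286.0, 276.0], 0.95)]
large_block []
tall_bush [([0.504, 0.246, 0.039], [291.0, 133.0], 0.92)]
65.0 [308. 277.] [[385.4 232.   12. ]]
72.0 [264. 277.] [[385.3 268.6  12. ]]
144.5 [286. 255.] [[405.4 250.2  12. ]]
top long_tray [([0.434, 0.244, 0.007], 0.68)]
top short_tray [([0.522, -0.149, 0.004], 0.92), ([0.4, -0.238, 0.017], 0.67)]
top tall_bush []
top flat_bush []
top large_block []
top small_block [([0.496, -0.151, 0.015], 0.59), ([0.525, -0.15, 0.006], 0.15)]
top air_tee [([0.386, 0.25, 0.017], 0.7), ([0.433, 0.244, 0.006], 0.28)]
top mid_bush []
top small_bush []
scene long_tray [([0.439, 0.242, 0.012], 0.97)]
scene short_tray [([0.517, -0.153, 0.011], 0.63), ([0.385, -0.34, 0.014], 0.33)]
scene tall_bush [([0.496, 0.25, 0.029], 0.7)]
scene flat_bush [([0.551, -0.16, 0.018], 0.56)]
scene large_block []
scene small_block [([0.491, -0.15, 0.016], 0.47)]
scene air_tee [([0.388, 0.248, 0.016], 0.56)]
scene mid_bush [([0.387, -0.34, 0.015], 0.51)]
scene small_bush [([0.403, -0.241, 0.014], 0.48)]
31.05
```

All parts measure in place: the tee run is at x = 385 and y = 250, level with collars symmetric, and the bystanders have not moved. I'm handing in.

```bash
python3 -c "
from plant import ctrl;print(ctrl.sign_off())"
```

```text
the job is handed in; nothing more can be done
None
```

I set all five parts in their recesses and handed the job in at about 31 s of the 112 s allowed; the sign-off gave no verdict, but the last measurements had the parts in place and both other bushes where they started.

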